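# Change the boards under the inspection microscope and clamp it over the urgent one

### The arm

A 6-joint arm with a two-finger parallel gripper is mounted at the origin on the work surface. World frame = base frame: x ahead of the robot, y to its left, z up, the work surface at z = 0. Lengths are in m, angles in rad, forces in N, time in s.
With the tool pointing down it reaches from about 0.375 to 0.975 m from the base axis. Payload 3.8 kg.
Tool frame: the origin (TCP) lies on the centre line of the jaws, within the pads' length; the fingertips stand 14 mm ahead of it and the grasp point (between the pads) lies 5 mm behind it; z points along the fingers, y is the line along which they close (so a half turn about z gives the same grasp; the last joint's range is limited). The gripper opens to 85 mm and grips with 20 to 120 N. Pads are 22 mm wide; open, the fingers measure 114 mm over their backs; the gripper's body (76 mm by 85 mm) begins 54 mm behind the grasp point. The pads swing forward as they close: fully open they stand 13 mm farther back than shut.
Start: joints at [1.133, 0.264, 1.604, -0, 1.274, -0.037], TCP at [0.263, 0.622, 0.245] pointing down, gripper open.
Joint ranges: [-2.63, 2.63], [-0.94, 2.18], [0.31, 2.57], [-1.31, 4.45], [0, 2.66], [-2.55, 2.55]. Speed limits (rad/s): [2.57, 2.57, 3.14, 3.14, 3.14, 3.14].

### API

Orientations are given as a rotation vector (axis times angle).
In Python, from workcell import bot, eyes, spot_in gives the robot as it stands.
- The arm moves only by the tool carry_out, never from a script. Its argument "series" is text: rows parted by semicolons, each of 4 numbers parted by spaces: the shift along the world's x, y, z in m, then the turn about the world's z in degrees. In form: tx ty tz roll; .... A call has 1 to 20 rows; each row shifts and turns the commanded pose from where the row before left it; what a row does not reach is not made up. A row lasts 1/8 s, in which the tool goes at most 62.5 mm and 10.7 degrees, less where a joint would pass 70% of its speed; a pose out of reach is approached as far as the arm can. A call is refused whole if a number of a shift passes 0.0625 or a number of a turn 10.7, either way. A call with a gripper value outside its range is refused whole. "jaw" is the gripper command: -1 is shut, 1 is fully open, values between are in proportion, set as the call begins (left out, the last holds). The fingers move at their own pace and stop on an object; "grip_force" is the grip in N (left out, the last holds). Time passes only in rows, so rows that do not move let the fingers close. It gives the time, the measured TCP pose, the force, the opening and the grip force at its end, in the units of the state.
- bot.read_state(): the state, without advancing time (a new reading comes with each control period).
- eyes.read_camera(name): name is "scene" or "top" or "wrist"; returns (picture, depth): 480x640x3 uint8, blue, green, red; 480x640 float32, m along the optical axis (not along the pixel's ray), 0 where there is no reading.
- eyes.get_calibration(name): a dict with "K" (3x3 intrinsics, pixels), "distortion" ([k1, k2, p1, p2, k3] as OpenCV has them; the pictures are not rectified), "position" and "rotation" of the camera in the world; the wrist camera has in their place "T_tool_cam" (4x4, takes a point from camera to tool coordinates, whose origin is the TCP and whose axes are the flange's). Camera axes: x right, y down, z forward; pixel columns grow to the right and rows downward; lengths in m; the calibration is good to about 2 mm. A picture is of the moment at which its call begins: read the wrist's pose just before it. get_calibration takes no time and is no camera call.
- bot.finish_job(): hands the job in; it is judged then, once.
Trained networks look in the newest picture that a camera, given by its name, has taken for a name from the list of things; names that differ only in an ending like _2 or _b are one class to them, and where a whole thing is asked for, a point or a joint stands for the part that bears it (a point fixed in the world has none). Each returns a list of dicts, best first, with "score" (0 to 1); they miss things now and then, are a little off and sometimes report something else, mostly with a low value. They report only what shows in the picture. A call takes as long as a camera call. They do not tell look-alikes from the thing itself.
- spot_in(camera, target): "rect" ([centre column, centre row, width, height] in pixels, round what is visible of it).
The state is a dict: "time": time; "q": joint angles; "joint_vel": joint speeds; "joint_torque": joint torques, N m; "tool_pos": TCP position; "tcp_rot": TCP orientation; "wrist_force": force on the tool from outside, world axes, zero at the start; "torque": the same for the moment, N m; "width": opening from 0.0 (shut) to 1.0 (fully open); "grip_force": force on a finger pad.
Only numpy, scipy, OpenCV 4.12 (cv2) and the standard library are available. Lean on these libraries where they do the work, as an engineer would, in place of code of your own. Each camera call takes 0.05 s, during which the arm holds its last target. There are 200 camera calls.

### The job

Slacken the clamp knob of the microscope carriage and slide the microscope to the far end of its rail, clear of the nests. Then lay the finished green-ended carriers flat in the tray and seat every waiting carrier fully down on the two pegs of a free nest; when all that is done, slide the microscope back until its lens is squarely over the orange-ended carrier and tighten the clamp fully. Leave the opened drive, dish, screwdriver and bottle where they are.

Things in the scene. Friction and masses are not known exactly. Their poses are not given: they have to be found in the camera images.
- clamp (a joint): wing knob of the carriage clamp, rad, 0 to 1.9; grows as it is turned clockwise seen from above. Slack below 0.7 (the carriage runs freely), bites from about 1.1, tight above 1.5 (carriage held fast); starts tight. It stays where it is left; turning it takes up to 0.2 N m. It rides on the microscope carriage, which may be slid by holding this knob.
- clamp_grip (a point): middle of the black wing knob's upright bar (60 long, 16 thick, 28 mm high; point half-way up, 89 mm above the bench, on the vertical turning axis; point x along the bar, so fingers close along y; white dash on top at the +x end). A 38 mm disc is under the bar, then the carriage top, 55 mm above the bench. 150 mm to the -y side of the microscope's column (in the nests' axes).
- scope (a joint): position of the microscope carriage on its rail, m, 0 to 0.37, growing along the nests' +y. The lens stands over nest0 at 0.010, nest1 at 0.095, nest2 at 0.180; above 0.33 it is at the far end of the rail, clear of the nests. 2 kg; freed, 2 to 4 N moves it and it stops where it is let go; clamped, it holds against 25 N.
- lens (a point): centre of the underside of the microscope's lens (78 mm across), 150 mm above the bench, always over the nests' row in x. The white head above it is 92 mm wide, with eyepieces leaning to -x as far as 130 mm from the lens axis and up to 0.37 m high; it hangs on a 32 mm column 130 mm to the +x side (nests' axes) of the lens axis.
- nest0 (a point): right-hand (-y) nest of the white fixed stand: top centre of its pad (62 x 34 mm), 28 mm above the bench, 12 mm above the plate. 8 mm steel pegs stand 40.5 mm to -x and +x of it, 18 mm higher than the pad, tips pointed. A seated carrier lies flat on the pad, long side along the nest's x, pegs in its notches with 1.5 mm play. Nests stand 85 mm apart along their y.
- nest1 (a point): middle nest, like nest0
- nest2 (a point): left-hand nest (+y side), like nest0
- tray: grey fixed tray for finished carriers, 140 (x) x 240 (y) x 18 mm, walls and floor 4 mm thick, open on top; origin under its centre. Two carriers fit side by side with their long sides along its x, 55 mm to either side of the centre.
- urgent_mid (a point): board carrier 90 x 44 x 20 mm (own x along the 90 mm, z up), 0.1 to 0.2 kg: black block, green circuit board on top, orange end bars; in the middle of each short end an open notch 11 mm wide, 10 mm deep, runs from top to bottom for a nest peg (fits either way round). The point is its centre, 10 mm above its underside. The urgent one, always present; waits flat on the bench at first.
- next0_mid (a point): board carrier 90 x 44 x 20 mm (own x along the 90 mm, z up), 0.1 to 0.2 kg: black block, green circuit board on top, blue end bars; in the middle of each short end an open notch 11 mm wide, 10 mm deep, runs from top to bottom for a nest peg (fits either way round). The point is its centre, 10 mm above its underside. Waits flat on the bench, or absent.
- next1_mid (a point): board carrier 90 x 44 x 20 mm (own x along the 90 mm, z up), 0.1 to 0.2 kg: black block, green circuit board on top, blue end bars; in the middle of each short end an open notch 11 mm wide, 10 mm deep, runs from top to bottom for a nest peg (fits either way round). The point is its centre, 10 mm above its underside. Waits flat on the bench, or absent.
- done0_mid (a point): board carrier 90 x 44 x 20 mm (own x along the 90 mm, z up), 0.1 to 0.2 kg: black block, green circuit board on top, green end bars; in the middle of each short end an open notch 11 mm wide, 10 mm deep, runs from top to bottom for a nest peg (fits either way round). The point is its centre, 10 mm above its underside. Finished; seated on nest0 at first, or absent.
- done1_mid (a point): board carrier 90 x 44 x 20 mm (own x along the 90 mm, z up), 0.1 to 0.2 kg: black block, green circuit board on top, green end bars; in the middle of each short end an open notch 11 mm wide, 10 mm deep, runs from top to bottom for a nest peg (fits either way round). The point is its centre, 10 mm above its underside. Finished; seated on nest1 at first, or absent.
- done2_mid (a point): board carrier 90 x 44 x 20 mm (own x along the 90 mm, z up), 0.1 to 0.2 kg: black block, green circuit board on top, green end bars; in the middle of each short end an open notch 11 mm wide, 10 mm deep, runs from top to bottom for a nest peg (fits either way round). The point is its centre, 10 mm above its underside. Finished; seated on nest2 at first, or absent.
- open_drive: opened hard drive 147 x 102 x 26 mm with a mirror-bright platter; bystander
- dish: small aluminium dish 84 mm across; bystander
- driver: blue-handled screwdriver 180 mm; bystander
- wash_bottle: white bottle 60 mm across, 125 mm high, blue cap; bystander
Not all that is in view belongs to the job. Leave any red look-alike of the part that bears urgent_mid alone. Leave any red look-alike of the part that bears next1_mid alone.

How it is judged:
On the way, in this order (a step that is already met when the one before it is completed fails the run):
1. the carriage clamp is slackened (value of joint clamp below 0.7 rad), for 0.2 s.
2. the microscope stands at the far end of its rail, clear of the nests (value of joint scope above 0.33 m), for 0.2 s.
3. all finished carriers lie flat in the tray and all waiting carriers are seated on nests, while the microscope is still clear (value of joint scope above 0.29 m and ((horizontal distance between urgent_mid and nest0 below 0.005 m and z of urgent_mid in the frame of nest0 between 0.007 and 0.0125 m and angle between the x axis of urgent_mid and the x axis of nest0, either way round below 0.1 rad) or (horizontal distance between urgent_mid and nest1 below 0.005 m and z of urgent_mid in the frame of nest1 between 0.007 and 0.0125 m and angle between the x axis of urgent_mid and the x axis of nest1, either way round below 0.1 rad) or (horizontal distance between urgent_mid and nest2 below 0.005 m and z of urgent_mid in the frame of nest2 between 0.007 and 0.0125 m and angle between the x axis of urgent_mid and the x axis of nest2, either way round below 0.1 rad)) and ((horizontal distance between next0_mid and nest0 below 0.005 m and z of next0_mid in the frame of nest0 between 0.007 and 0.0125 m and angle between the x axis of next0_mid and the x axis of nest0, either way round below 0.1 rad) or (horizontal distance between next0_mid and nest1 below 0.005 m and z of next0_mid in the frame of nest1 between 0.007 and 0.0125 m and angle between the x axis of next0_mid and the x axis of nest1, either way round below 0.1 rad) or (horizontal distance between next0_mid and nest2 below 0.005 m and z of next0_mid in the frame of nest2 between 0.007 and 0.0125 m and angle between the x axis of next0_mid and the x axis of nest2, either way round below 0.1 rad)) and ((horizontal distance between next1_mid and nest0 below 0.005 m and z of next1_mid in the frame of nest0 between 0.007 and 0.0125 m and angle between the x axis of next1_mid and the x axis of nest0, either way round below 0.1 rad) or (horizontal distance between next1_mid and nest1 below 0.005 m and z of next1_mid in the frame of nest1 between 0.007 and 0.0125 m and angle between the x axis of next1_mid and the x axis of nest1, either way round below 0.1 rad) or (horizontal distance between next1_mid and nest2 below 0.005 m and z of next1_mid in the frame of nest2 between 0.007 and 0.0125 m and angle between the x axis of next1_mid and the x axis of nest2, either way round below 0.1 rad)) and x of done0_mid in the frame of tray between -0.06 and 0.06 m and y of done0_mid in the frame of tray between -0.11 and 0.11 m and z of each of done0_mid, done1_mid, done2_mid in the frame of tray below 0.018 m and angle between each of done0_mid, done1_mid, done2_mid's own z axis and vertical below 0.1 rad and x of done1_mid in the frame of tray between -0.06 and 0.06 m and y of done1_mid in the frame of tray between -0.11 and 0.11 m and x of done2_mid in the frame of tray between -0.06 and 0.06 m and y of done2_mid in the frame of tray between -0.11 and 0.11 m), for 0.2 s.
At the end, for the whole second after the job is handed in: Waiting carriers sit flat on nests, pegs in notches (within 5 mm of the nest's middle, under 2.5 mm high, in line within 0.1 rad); finished ones lie flat in the tray; lens within 10 mm of the orange-ended carrier's middle; clamp past 1.5 rad; all at rest (((horizontal distance between urgent_mid and nest0 below 0.005 m and z of urgent_mid in the frame of nest0 between 0.007 and 0.0125 m and angle between the x axis of urgent_mid and the x axis of nest0, either way round below 0.1 rad) or (horizontal distance between urgent_mid and nest1 below 0.005 m and z of urgent_mid in the frame of nest1 between 0.007 and 0.0125 m and angle between the x axis of urgent_mid and the x axis of nest1, either way round below 0.1 rad) or (horizontal distance between urgent_mid and nest2 below 0.005 m and z of urgent_mid in the frame of nest2 between 0.007 and 0.0125 m and angle between the x axis of urgent_mid and the x axis of nest2, either way round below 0.1 rad)) and ((horizontal distance between next0_mid and nest0 below 0.005 m and z of next0_mid in the frame of nest0 between 0.007 and 0.0125 m and angle between the x axis of next0_mid and the x axis of nest0, either way round below 0.1 rad) or (horizontal distance between next0_mid and nest1 below 0.005 m and z of next0_mid in the frame of nest1 between 0.007 and 0.0125 m and angle between the x axis of next0_mid and the x axis of nest1, either way round below 0.1 rad) or (horizontal distance between next0_mid and nest2 below 0.005 m and z of next0_mid in the frame of nest2 between 0.007 and 0.0125 m and angle between the x axis of next0_mid and the x axis of nest2, either way round below 0.1 rad)) and ((horizontal distance between next1_mid and nest0 below 0.005 m and z of next1_mid in the frame of nest0 between 0.007 and 0.0125 m and angle between the x axis of next1_mid and the x axis of nest0, either way round below 0.1 rad) or (horizontal distance between next1_mid and nest1 below 0.005 m and z of next1_mid in the frame of nest1 between 0.007 and 0.0125 m and angle between the x axis of next1_mid and the x axis of nest1, either way round below 0.1 rad) or (horizontal distance between next1_mid and nest2 below 0.005 m and z of next1_mid in the frame of nest2 between 0.007 and 0.0125 m and angle between the x axis of next1_mid and the x axis of nest2, either way round below 0.1 rad)) and x of done0_mid in the frame of tray between -0.06 and 0.06 m and y of done0_mid in the frame of tray between -0.11 and 0.11 m and z of each of done0_mid, done1_mid, done2_mid in the frame of tray below 0.018 m and angle between each of done0_mid, done1_mid, done2_mid's own z axis and vertical below 0.1 rad and x of done1_mid in the frame of tray between -0.06 and 0.06 m and y of done1_mid in the frame of tray between -0.11 and 0.11 m and x of done2_mid in the frame of tray between -0.06 and 0.06 m and y of done2_mid in the frame of tray between -0.11 and 0.11 m and horizontal distance between lens and urgent_mid below 0.01 m and value of joint clamp above 1.5 rad and velocity of joint scope between -0.005 and 0.005 m/s); the robot touches nothing.
It fails at once if the opened drive is shoved more than 30 mm or tipped over (distance of open_drive from where it was at the start of the episode above 0.03 m or angle between open_drive's own z axis and vertical above 0.5 rad).
It fails at once if the dish is shoved more than 30 mm or tipped over (distance of dish from where it was at the start of the episode above 0.03 m or angle between dish's own z axis and vertical above 0.5 rad).
It fails at once if the screwdriver is shoved more than 30 mm or tipped over (distance of driver from where it was at the start of the episode above 0.03 m).
It fails at once if the bottle is shoved more than 30 mm or tipped over (distance of wash_bottle from where it was at the start of the episode above 0.03 m or angle between wash_bottle's own z axis and vertical above 0.5 rad).
Of next0, next1 only 1 to 2 are there at a start; the rules pass over those that are not, and their reading is None.
Of done0, done1, done2 only 1 to 2 are there at a start; the rules pass over those that are not, and their reading is None.
At some moment in a run one of urgent, next0, next1 may be knocked a few centimetres aside while the robot is not near it.
Once in a run the grip may slacken for a moment while it holds something.
It also fails if it takes over 210 s, if anything falls off the work surface, if the arm or the gripper's body presses on something with over 40 N, if the wrist force passes 120 N, or if a joint passes its speed limit or range.

## Working session

There is one attempt and no reset: what is moved stays moved. The work goes in short steps, Python scripts to look and compute and a tool call to move; the robot and the scene stay as the last step left them, time stands still between calls to the robot, and variables do not carry over. Pictures are saved under pics/ and viewed, at most 14 in all, crops included, and the job is handed in when it is done.

Besides the shell and the picture viewer there is one more tool, called by a JSON object that holds its "name" and its "arguments". carry_out: Moves the arm, as the interface text tells. Its arguments: {"type":"object","properties":{"series":{"type":"string"},"jaw":{"type":"number"},"grip_force":{"type":"number"}},"required":["series"]}

```bash
mkdir -p pics; ls
cat > h.py <<'E'
import numpy as np, cv2
from scipy.spatial.transform import Rotation as R
from workcell import bot, eyes, spot_in
def cam(name):
    s=bot.read_state(); c=eyes.get_calibration(name); img,d=eyes.read_camera(name)
    K=np.array(c["K"]);D=np.array(c["distortion"])
    if name=="wrist":
        T=np.eye(4);T[:3,:3]=R.from_rotvec(s["tcp_rot"]).as_matrix();T[:3,3]=s["tool_pos"];T=T@np.array(c["T_tool_cam"])
    else:
        T=np.eye(4);r=np.array(c["rotation"]);T[:3,:3]=r if r.shape==(3,3) else R.from_rotvec(r).as_matrix();T[:3,3]=c["position"]
    return img,d,K,D,T
def ray(u,v,C):
    p=cv2.undistortPoints(np.array([[[u,v]]],float),C[2],C[3])[0,0]
    return C[4][:3,:3]@np.array([p[0],p[1],1.])
def at_z(u,v,z,C):
    r=ray(u,v,C);o=C[4][:3,3];return o+r*(z-o[2])/r[2]
def at_depth(u,v,C):
    return C[4][:3,3]+ray(u,v,C)*C[1][int(v),int(u)]
def px(P,C):
    T=np.linalg.inv(C[4]);P=np.atleast_2d(P).astype(float)
    return cv2.projectPoints(P,cv2.Rodrigues(T[:3,:3])[0],T[:3,3],C[2],C[3])[0][:,0]
E
python3 - <<'E'
from h import *
for n in ["scene","top"]:
    C=cam(n);cv2.imwrite(f"pics/{n}0.png",C[0]);print(n,C[4].round(3).tolist(),C[2][0,0])
    for t in ["clamp_grip","lens","nest0","tray","urgent_mid","next0_mid","done0_mid","open_drive","dish","driver","wash_bottle"]:
        try:
            for x in spot_in(n,t)[:4]:
                u,v=x["rect"][:2];print(t,round(x["score"],2),np.round(x["rect"]),at_depth(u,v,C).round(3) )
        except Exception as e: print(t,e)
s=bot.read_state();print(s)
E
```

```text
pics
scene [[0.096, 0.862, -0.498, 1.149], [0.995, -0.087, 0.042, -0.158], [-0.007, -0.499, -0.866, 1.163], [0.0, 0.0, 0.0, 1.0]] 548.5268623917507
clamp_grip 0.63 [423. 269.  30.  19.] [0.624 0.102 0.088]
clamp_grip 0.44 [457. 346.  33.  37.] [0.81  0.138 0.09 ]
lens 0.74 [465. 194. 117. 189.] [0.484 0.214 0.158]
nest0 0.83 [459. 207. 261. 218.] [0.423 0.245 0.009]
tray 0.86 [293. 226. 101.  67.] [ 0.434 -0.178  0.004]
urgent_mid 0.85 [153. 236.  35.  37.] [ 0.438 -0.523  0.023]
urgent_mid 0.76 [148. 299.  25.  39.] [ 0.606 -0.525  0.02 ]
urgent_mid 0.62 [207. 282.  25.  43.] [ 0.575 -0.387  0.019]
open_drive 0.75 [457. 175.  24.  33.] [0.331 0.256 0.022]
open_drive 0.37 [238. 341.  51.  12.] [ 0.728 -0.318  0.026]
dish 0.83 [218. 181.  29.  25.] [ 0.272 -0.367  0.001]
driver 0.82 [238. 342.  52.  13.] [ 0.732 -0.318  0.028]
wash_bottle 0.72 [464. 194. 117. 190.] [ 0.374  0.271 -0.005]
wash_bottle 0.57 [456. 346.  34.  39.] [0.809 0.136 0.09 ]
top [[-0.029, -0.993, 0.116, 0.375], [-1.0, 0.029, -0.009, -0.098], [0.006, -0.116, -0.993, 1.419], [0.0, 0.0, 0.0, 1.0]] 611.7309774936417
c
[... 833 characters left out ...]
8.  36.] [0.777 0.136 0.089]
{'time': 1.2, 'q': array([ 1.13312607e+00,  2.63862831e-01,  1.60402783e+00, -3.20318837e-06,
        1.27370066e+00, -3.69643644e-02]), 'joint_vel': array([ 0.0005802 ,  0.00120485, -0.00112138,  0.00040971,  0.00155154,
        0.00043219]), 'joint_torque': array([ 4.70755622e-04, -5.15086806e+01, -3.67716193e+01,  2.97636893e-05,
        1.18590495e-03, -4.15442102e-06]), 'tool_pos': array([0.26333076, 0.62149516, 0.24528974]), 'tcp_rot': array([6.25222686e-01, 3.07874655e+00, 9.12733286e-07]), 'wrist_force': array([ 0.32398887,  0.12823341, -0.23434928]), 'torque': array([-0.01888116,  0.0120529 , -0.00681617]), 'grip_force': 0.0, 'width': 0.9986930612229925}
```

View pics/scene0.png

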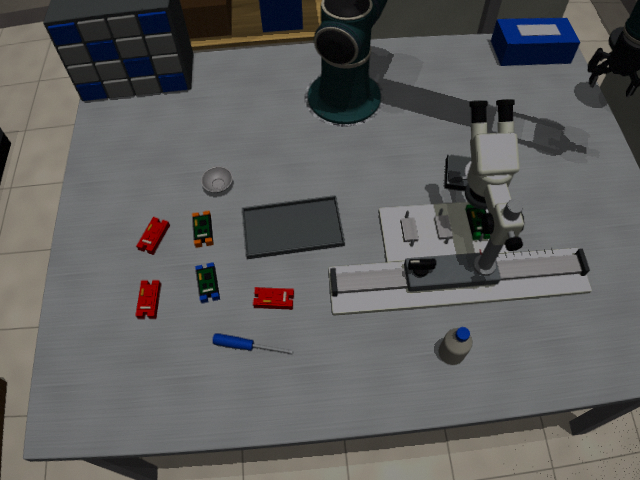

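View pics/top0.png

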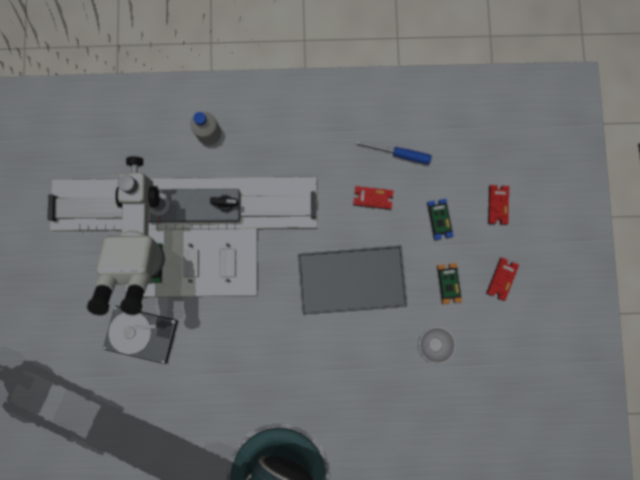

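Scene: orange-ended carrier at scene (203,228) / top (450,284), blue-ended at scene (207,282) / top (440,219). Three all-red ones at top (374,197), (499,204), (503,278) are look-alikes, to be left alone. The microscope stands over nest2 (a finished one beneath), the tray is at top (352,279), and the knob at top (225,201).

Run:
```python
from h import *
t=cv2.imread("pics/top0.png");s=cv2.imread("pics/scene0.png")
a=cv2.resize(t[170:310,420:530],(440,560)[:2],interpolation=3)[:300]
a=cv2.resize(t[175:310,425:525],(300,405),interpolation=3)
b=cv2.resize(s[195:305,375:540],(495,330),interpolation=3)
o=np.zeros((405,795,3),np.uint8);o[:,:300]=a;o[:330,300:]=b
cv2.imwrite("pics/crop1.png",o)
print(np.array(eyes.get_calibration("wrist")["T_tool_cam"]).round(3),eyes.get_calibration("wrist")["K"])
```

```text
[[-0.001 -0.949 -0.315  0.079]
 [ 1.    -0.001  0.     0.   ]
 [-0.001 -0.315  0.949 -0.13 ]
 [ 0.     0.     0.     1.   ]] [[339.89001076   0.         318.90700613]
 [  0.         339.89001076 236.0079397 ]
 [  0.           0.           1.        ]]
```

View pics/crop1.png

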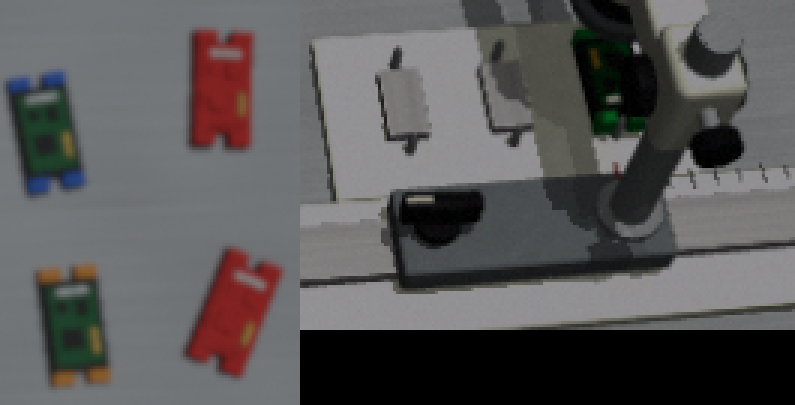

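{"name": "carry_out", "arguments": {"series": "0 0 0.06 0;0 0 0.06 0;0 0 0.06 0;0.02 -0.06 0.03 0;0.04 -0.06 0 0;0.04 -0.06 0 0;0.04 -0.06 0 0;0.04 -0.06 0 0;0.04 -0.06 0 0;0.04 -0.06 0 0;0.03 -0.05 0 0;0.03 -0.05 0 0;0 -0.04 0 0;0 0 0 0", "jaw": 1}}

```text
time: 2.95
tool_pos: [0.5495, 0.1133, 0.4521]
tcp_rot: [0.632, 3.077, -0.001]
wrist_force: [0.3, 1.5, 0.0]
width: 1.003
grip_force: 0.0
```

The crop confirms: orange-ended carrier (lower left) and blue-ended carrier (upper left) are the real ones, the red ones differ. nest0 and nest1 are empty, and a green-ended carrier sits on nest2.

Run:
```python
from h import *
C=cam("wrist");cv2.imwrite("pics/w1.png",C[0]);import pickle;pickle.dump(C,open("w1.pkl","wb"))
s=bot.read_state();print(s["q"].round(3))
for t in ["clamp_grip","nest0","lens"]:
    for x in spot_in("wrist",t)[:3]:
        u,v=x["rect"][:2];print(t,round(x["score"],2),np.round(x["rect"]),at_z(u,v,.1,C).round(3),at_depth(u,v,C).round(3))
```

```text
[ 0.161 -0.01   1.539  0.     1.612 -1.006]
clamp_grip 0.7 [327. 222.  48.  26.] [0.608 0.101 0.1  ] [0.608 0.101 0.101]
nest0 0.69 [398. 143. 377. 284.] [0.544 0.234 0.1  ] [0.555 0.249 0.017]
lens 0.72 [412. 137. 218. 272.] [0.544 0.255 0.1  ] [0.555 0.273 0.019]
lens 0.59 [130. 175. 173. 136.] [ 0.435 -0.127  0.1  ] [ 0.427 -0.18   0.006]
```

View pics/w1.png

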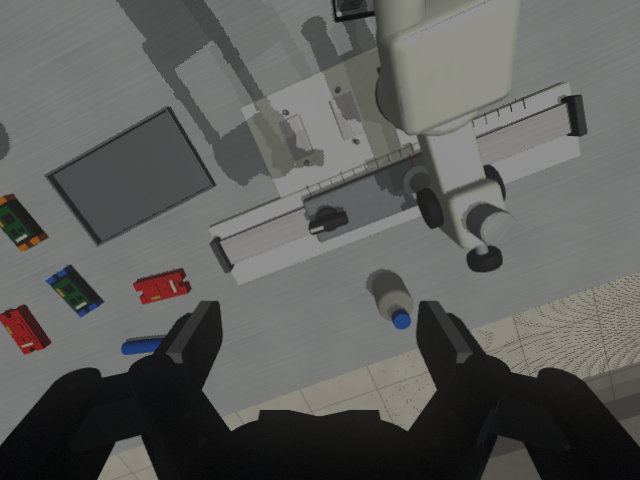

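```bash
cat >> h.py <<'E'
def cloud(C):
    v,u=np.mgrid[0:480,0:640]
    p=cv2.undistortPoints(np.stack([u.ravel(),v.ravel()],-1).astype(float)[:,None],C[2],C[3])[:,0]
    r=np.c_[p,np.ones(len(p))]*C[1].ravel()[:,None]
    W=r@C[4][:3,:3].T+C[4][:3,3];W[C[1].ravel()==0]=9
    return W.reshape(480,640,3)
def box(pts):
    m=cv2.minAreaRect((pts[:,:2]*1000).astype(np.float32));c,(w,h),a=m
    if w<h: w,h,a=h,w,a+90
    return np.array(c)/1000,round(w,1),round(h,1),round((a+90)%180-90,1)
E
python3 - <<'E'
from h import *
import pickle
C=pickle.load(open("w1.pkl","rb"));W=cloud(C)
def sel(x0,x1,y0,y1,z0,z1):
    m=(W[...,0]>x0)&(W[...,0]<x1)&(W[...,1]>y0)&(W[...,1]<y1)&(W[...,2]>z0)&(W[...,2]<z1)
    m=cv2.morphologyEx(m.astype(np.uint8),cv2.MORPH_OPEN,np.ones((2,2)))>0
    return W[m]
k=sel(.55,.67,.04,.16,.097,.108);print("knob",len(k),box(k),np.median(k,0))
c=sel(.54,.68,.0,.32,.050,.060);print("carriage",len(c),box(c),np.median(c[:,2]))
pl=sel(.4,.58,.03,.33,.012,.020);print("plate",len(pl),box(pl),np.median(pl[:,2]))
n=sel(.4,.58,.03,.2,.0245,.032);
lab=None
g=(W[...,0]>.4)&(W[...,0]<.58)&(W[...,1]>.03)&(W[...,1]<.25)&(W[...,2]>.0235)&(W[...,2]<.032)
q,l=cv2.connectedComponents(g.astype(np.uint8))
for i in range(1,q):
    if (l==i).sum()>40: print("nest",(l==i).sum(),box(W[l==i]),np.median(W[l==i],0))
g=(abs(W[...,0]-.435)<.12)&(abs(W[...,1]+.18)<.16)&(W[...,2]>.012)&(W[...,2]<.025)
print("tray",g.sum(),box(W[g]))
# knob dash
hs=cv2.cvtColor(C[0],cv2.COLOR_BGR2GRAY);m=np.zeros_like(hs,bool);m[200:245,295:360]=1
m&=(W[...,2]>.095)&(hs>120);print("dash",m.sum(),W[m].mean(0) if m.any() else 0)
E
```

```text
knob 434 (array([0.62649646, 0.0955826 ]), 68.5, 42.3, 85.6) [0.613526   0.10137957 0.10343707]
carriage 4260 (array([4.74116602, 4.58243799]), 12270.7, 197.0, 47.0) 0.05674723158055628
plate 13304 (array([4.65041943, 4.57218408]), 12410.4, 281.6, 46.8) 0.017515318368718613
nest 943 (array([0.48361194, 0.18823297]), 61.8, 34.1, -1.0) [0.48267115 0.18807844 0.02942869]
nest 886 (array([0.48179401, 0.10323354]), 61.8, 34.2, -1.1) [0.48108448 0.10367126 0.02937936]
tray 1572 (array([ 0.43629184, -0.17930502]), 241.5, 141.3, -87.0)
dash 33 [0.86576171 0.35266088 0.37404932]
```

Run:
```python
from h import *
import pickle
C=pickle.load(open("w1.pkl","rb"));W=cloud(C)
hs=cv2.cvtColor(C[0],cv2.COLOR_BGR2GRAY)
g=(abs(W[...,0]-.612)<.05)&(abs(W[...,1]-.1)<.05)&(W[...,2]>.1005)&(W[...,2]<.106)
q,l=cv2.connectedComponents(g.astype(np.uint8))
for i in range(1,q):
    if (l==i).sum()>40:
        P=W[l==i]; d=P[hs[l==i]>90];print(len(P),box(P),P.mean(0),"dash",len(d),d.mean(0) if len(d) else 0)
        print(sorted(hs[l==i])[-12:])
g=(abs(W[...,0]-.6)<.06)&(abs(W[...,1]-.16)<.15)&(W[...,2]>.050)&(W[...,2]<.061)
g=cv2.morphologyEx(g.astype(np.uint8),cv2.MORPH_OPEN,np.ones((3,3)))>0
print("carr",box(W[g]),W[g].min(0),W[g].max(0))
```

```text
398 (array([0.61234918, 0.10054272]), 59.5, 16.0, 86.9) [0.61216834 0.10072385 0.10347302] dash 57 [0.61131237 0.08170048 0.10398453]
[np.uint8(141), np.uint8(142), np.uint8(142), np.uint8(142), np.uint8(142), np.uint8(142), np.uint8(142), np.uint8(142), np.uint8(142), np.uint8(142), np.uint8(142), np.uint8(142)]
carr (array([0.61339215, 0.1707009 ]), 200.2, 76.4, -89.9) [0.57505129 0.07063996 0.05018268] [0.65154978 0.2707586  0.06046553]
```

Empty nests, tray and knob measured; knob at (0.612, 0.101), bar at 86.9° with the dash end towards -y. Going onto the knob.

{"name": "carry_out", "arguments": {"series": "0.009 -0.0018 -0.03 -10;0.009 -0.0018 -0.03 -10;0.009 -0.0018 -0.03 -10;0.009 -0.0018 -0.03 -10;0.009 -0.0018 -0.03 -10;0.009 -0.0018 -0.03 -10;0.009 -0.0018 -0.03 -10;0 0 -0.05 0;0 0 -0.05 0;0 0 -0.03 0;0 0 -0.01 0;0 0 0 0"}}

```text
time: 4.65
tool_pos: [0.6121, 0.1043, 0.102]
tcp_rot: [-2.276, -2.164, 0.001]
wrist_force: [0.7, -0.3, 1.2]
width: 1.001
grip_force: 0.0
```

{"name": "carry_out", "arguments": {"series": "0 -0.0035 0 0;0 0 -0.0095 0;0 0 0 0;0 0 0 0;0 0 0 0;0 0 0 0;0 0 0 0", "jaw": -1, "grip_force": 60}}

```text
time: 5.52
tool_pos: [0.611, 0.0996, 0.0929]
tcp_rot: [-2.277, -2.162, 0.003]
wrist_force: [-5.4, -0.2, 4.7]
width: 0.175
grip_force: 60.3
```

{"name": "carry_out", "arguments": {"series": "0.0005 0 0 8;0 0 0 8;0 0 0 8;0 0 0 8;0 0 0 8;0 0 0 8;0 0 0 8;0 0 0 8;0 0 0 8;0 0 0 8;0 0 0 0;0 0 0 0"}}

```text
time: 7.02
tool_pos: [0.6128, 0.1001, 0.0929]
tcp_rot: [0.358, 3.121, 0.001]
wrist_force: [-1.3, 1.5, 1.2]
width: 0.175
grip_force: 60.0
```

{"name": "carry_out", "arguments": {"series": "0.0001 0.006 0 0;0.0002 0.012 0 0;0.0003 0.012 0 0;0.0002 0.012 0 0;0.0003 0.012 0 0;0.0002 0.012 0 0;0.0002 0.012 0 0;0.0003 0.012 0 0;0.0002 0.012 0 0;0.0003 0.012 0 0;0.0002 0.012 0 0;0.0002 0.012 0 0;0.0003 0.012 0 0;0.0002 0.012 0 0;0.0003 0.012 0 0;0.0002 0.012 0 0;0.0001 0.007 0 0;0 0 0 0;0 0 0 0;0 0 0 0"}}

```text
time: 9.52
tool_pos: [0.6162, 0.2938, 0.0928]
tcp_rot: [-0.355, -3.121, -0.002]
wrist_force: [-3.5, 2.6, 5.1]
width: 0.17
grip_force: 60.4
```

{"name": "carry_out", "arguments": {"series": "0 0 0 0;0 0 0 0;0 0 0 0;0 0 0.03 0;0 0 0.05 0;0 0 0.05 0;-0.04 -0.02 0.03 0;-0.045 -0.025 0 0;-0.045 -0.025 0 0;-0.045 -0.025 0 3;0 0 0 0;0 0 0 0", "jaw": 1}}

```text
time: 11.02
tool_pos: [0.4422, 0.1979, 0.2531]
tcp_rot: [0.274, 3.128, 0.001]
wrist_force: [0.6, -0.1, 0.8]
width: 1.004
grip_force: 0.0
```

Run:
```python
from h import *
C=cam("wrist");cv2.imwrite("pics/w2.png",C[0]);import pickle;pickle.dump(C,open("w2.pkl","wb"))
W=cloud(C)
def comps(x0,x1,y0,y1,z0,z1):
    g=(W[...,0]>x0)&(W[...,0]<x1)&(W[...,1]>y0)&(W[...,1]<y1)&(W[...,2]>z0)&(W[...,2]<z1)
    q,l=cv2.connectedComponents(g.astype(np.uint8))
    for i in range(1,q):
        if (l==i).sum()>60: print(z0,(l==i).sum(),box(W[l==i]),np.median(W[l==i],0))
comps(.4,.57,.03,.35,.0235,.034)
comps(.4,.57,.03,.35,.043,.056)
k=(abs(W[...,0]-.616)<.05)&(abs(W[...,1]-.294)<.05)&(W[...,2]>.098)&(W[...,2]<.107);print(k.sum(),box(W[k]) if k.any() else 0)
print(bot.read_state()["tool_pos"],[ (x["score"],x["rect"]) for x in spot_in("wrist","done0_mid")])
```

```text
0.0235 1672 (array([0.48421899, 0.18781812]), 62.2, 34.0, -1.0) [0.48236745 0.1879934  0.0298679 ]
0.0235 1675 (array([0.4827085 , 0.10293762]), 62.6, 34.5, -1.1) [0.48085253 0.1038465  0.02981196]
0.043 3528 (array([0.48569696, 0.2728045 ]), 91.7, 44.4, -1.0) [0.48157232 0.27202292 0.05093678]
47 (array([0.63707562, 0.282754  ]), 13.6, 4.1, -9.8)
[0.44267547 0.19818184 0.25318264] []
```

View pics/w2.png

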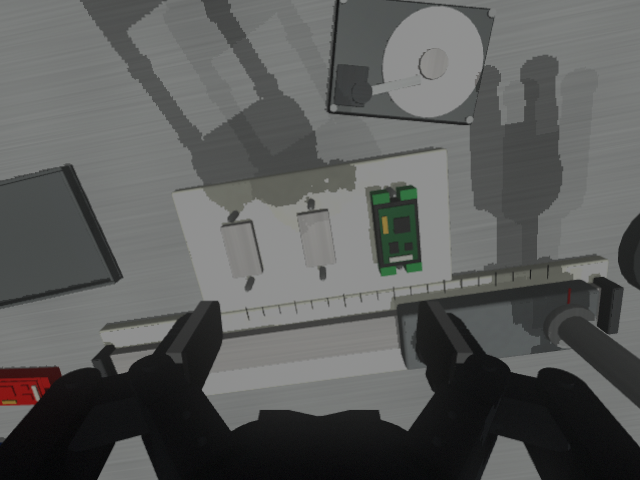

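One finished carrier, at px (395,230) on nest2; nests 0 and 1 are empty. Picking it up.

{"name": "carry_out", "arguments": {"series": "0.02 0.035 0 9;0.023 0.04 0 0;0 0 -0.06 0;0 0 -0.06 0;0 0 -0.05 0;0 0 -0.03 0;0 0 -0.017 0;0 0 0 0;0 0 0 0"}}

```text
time: 12.25
tool_pos: [0.4861, 0.2736, 0.037]
tcp_rot: [0.026, 3.139, 0.002]
wrist_force: [0.4, -0.4, 0.2]
width: 1.003
grip_force: 0.0
```

{"name": "carry_out", "arguments": {"series": "0 0 0 0;0 0 0 0;0 0 0 0;0 0 0 0;0 0 0 0", "jaw": -1, "grip_force": 50}}

```text
time: 12.88
tool_pos: [0.4854, 0.2733, 0.0369]
tcp_rot: [0.026, 3.14, 0.002]
wrist_force: [-0.5, -0.5, 5.7]
width: 0.503
grip_force: 52.5
```

{"name": "carry_out", "arguments": {"series": "0 0 0.03 0;0 0 0.04 0;0 -0.02 0.03 0;-0.006 -0.05 0 0;-0.006 -0.05 0 0;-0.006 -0.05 0 0;-0.006 -0.05 0 0;-0.006 -0.05 0 4;-0.006 -0.05 0 0;-0.006 -0.05 0 0;-0.007 -0.05 0 0;0 -0.033 0 0;0 0 0 0;0 0 -0.05 0;0 0 -0.03 0;0 0 0 0"}}

```text
time: 14.88
tool_pos: [0.4324, -0.1779, 0.0527]
tcp_rot: [0.084, -3.134, -0.006]
wrist_force: [-0.6, 0.2, -2.3]
width: 0.504
grip_force: 53.8
```

{"name": "carry_out", "arguments": {"series": "0.004 -0.001 -0.015 0;0 0 -0.012 0;0 0 -0.004 0;0 0 0 0;0 0 0 0"}}

```text
time: 15.5
tool_pos: [0.4399, -0.1814, 0.025]
tcp_rot: [-0.083, 3.14, -0.001]
wrist_force: [0.1, 0.4, -1.6]
width: 0.504
grip_force: 53.9
```

{"name": "carry_out", "arguments": {"series": "-0.003 0.002 -0.004 0;0 0 -0.004 0;0 0 0 0;0 0 0 0"}}

```text
time: 16.0
tool_pos: [0.4364, -0.1792, 0.0164]
tcp_rot: [0.083, -3.14, -0.0]
wrist_force: [-0.6, 0.5, -1.1]
width: 0.505
grip_force: 53.9
```

{"name": "carry_out", "arguments": {"series": "0 0 0 0;0 0 0 0;0 0 0 0;0 0 0.04 0;0 0 0.05 0;0 -0.03 0.06 0;0 -0.05 0.06 0;0 -0.05 0.06 0;0 -0.05 0.03 0;0 0 0 0;0 0 0 0;0 0 0 0", "jaw": 1}}

```text
time: 17.5
tool_pos: [0.4359, -0.3356, 0.2867]
tcp_rot: [0.085, -3.138, -0.004]
wrist_force: [-0.4, 0.5, 0.3]
width: 1.001
grip_force: 0.0
```

```bash
cat > look.py <<'E'
from h import *
import sys,pickle
C=cam("wrist");cv2.imwrite(f"pics/{sys.argv[1]}.png",C[0]);W=cloud(C)
hsv=cv2.cvtColor(C[0],cv2.COLOR_BGR2HSV)
g=(W[...,0]>.2)&(W[...,0]<.9)&(W[...,1]>-.75)&(W[...,1]<.35)&(W[...,2]>.0125)&(W[...,2]<.06)
q,l=cv2.connectedComponents(cv2.morphologyEx(g.astype(np.uint8),cv2.MORPH_OPEN,np.ones((2,2))))
for i in range(1,q):
    m=l==i
    if m.sum()<150: continue
    b=box(W[m])
    s=(hsv[...,1]>130)&(hsv[...,2]>40)&m;h=hsv[...,0][s].astype(int)
    print(m.sum(),"c",b[0].round(4),b[1:],"z",np.median(W[m][:,2]).round(4),"px",np.argwhere(m).mean(0)[::-1].round(),"red/or/gr/bl",[int(((h>=a)&(h<c)).sum()) for a,c in [(0,6),(8,25),(40,85),(100,130)]])
E
python3 look.py w3
```

```text
3981 c [4.6107 4.3184] (12834.5, 87.7, 47.2) z 0.0215 px [298.  43.] red/or/gr/bl [0, 0, 0, 0]
3037 c [4.6845 4.241 ] (12848.2, 108.9, 48.3) z 0.0224 px [157. 178.] red/or/gr/bl [2598, 87, 0, 0]
2895 c [4.7147 4.2632] (12774.7, 99.3, 47.4) z 0.0226 px [262. 178.] red/or/gr/bl [0, 584, 0, 0]
2735 c [4.6214 4.409 ] (12685.4, 279.6, 47.6) z 0.019 px [461. 204.] red/or/gr/bl [0, 0, 0, 0]
3066 c [4.7196 4.3769] (12600.4, 99.4, 46.8) z 0.0267 px [451. 202.] red/or/gr/bl [0, 71, 1321, 0]
14242 c [4.7211 4.3484] (12637.9, 263.4, 46.2) z 0.0188 px [576. 321.] red/or/gr/bl [0, 0, 0, 0]
2147 c [4.7908 4.2688] (12664.7, 101.3, 47.9) z 0.0229 px [273. 294.] red/or/gr/bl [0, 49, 0, 363]
1854 c [4.8105 4.198 ] (12742.2, 282.6, 47.6) z 0.023 px [166. 306.] red/or/gr/bl [1541, 55, 0, 0]
2013 c [4.7748 4.3022] (12635.7, 151.1, 47.3) z 0.023 px [384. 336.] red/or/gr/bl [1639, 58, 0, 0]
1324 c [4.8246 4.3374] (12517.3, 103.6, 48.6) z 0.0231 px [322. 393.] red/or/gr/bl [0, 0, 0, 919]
178 c [4.877  4.5731] (12099.1, 15.4, 47.1) z 0.028 px [633. 432.] red/or/gr/bl [0, 0, 0, 0]
```

View pics/w3.png

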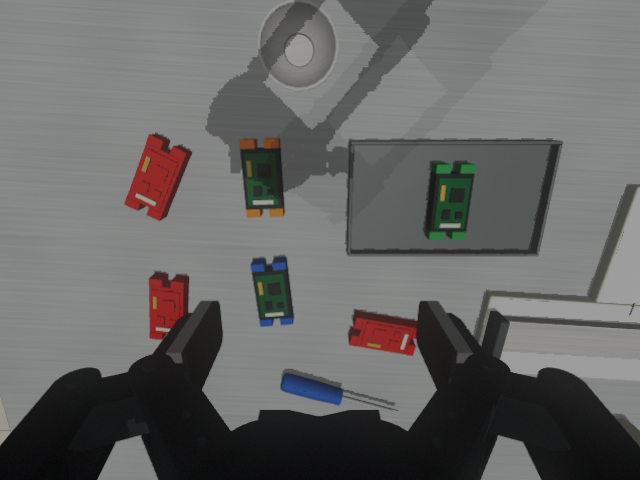

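Green carrier lies flat in the tray (451,202); orange-ended (262,178), blue-ended (272,291); the reds at (157,178), (168,306), (383,333) stay. The measuring mask needs intersecting with valid depth.

```bash
sed -i 's/m=l==i$/m=(l==i)\&g/' look.py; python3 look.py w4 | grep -v "\[0, 0, 0, 0\]"
```

```text
2897 c [ 0.4275 -0.5261] (90.6, 43.1, -24.7) z 0.0225 px [156. 177.] red/or/gr/bl [2570, 80, 0, 0]
2752 c [ 0.4217 -0.4025] (89.9, 43.0, 4.6) z 0.0227 px [262. 178.] red/or/gr/bl [0, 552, 0, 0]
2938 c [ 0.4372 -0.1798] (90.6, 46.3, 3.1) z 0.0267 px [450. 201.] red/or/gr/bl [0, 71, 1307, 0]
2039 c [ 0.5715 -0.3891] (91.1, 43.1, 7.9) z 0.023 px [272. 293.] red/or/gr/bl [0, 49, 0, 358]
1759 c [ 0.6018 -0.5279] (90.9, 43.5, -5.0) z 0.023 px [166. 305.] red/or/gr/bl [1529, 55, 0, 0]
1913 c [ 0.6265 -0.2358] (91.5, 45.3, 82.1) z 0.0231 px [384. 335.] red/or/gr/bl [1622, 56, 0, 0]
1215 c [ 0.7349 -0.2875] (180.2, 23.0, 73.9) z 0.0238 px [321. 392.] red/or/gr/bl [0, 0, 0, 907]
```

{"name": "carry_out", "arguments": {"series": "-0.007 -0.033 -0.02 1.5;-0.007 -0.034 -0.05 0;0 0 -0.06 0;0 0 -0.06 0;0 0 -0.03 0;0 0 -0.02 0;0 0 -0.02 0;0 0 -0.01 0;0 0 0 0;0 0 0 0"}}

```text
time: 18.85
tool_pos: [0.4233, -0.4049, 0.0196]
tcp_rot: [-0.124, 3.138, -0.003]
wrist_force: [0.4, -0.1, 0.2]
width: 0.996
grip_force: 0.0
```

{"name": "carry_out", "arguments": {"series": "-0.001 0.002 -0.003 0;0 0 -0.002 0;0 0 0 0;0 0 0 0;0 0 0 0;0 0 0 0;0 0 0 0", "jaw": -1, "grip_force": 50}}

```text
time: 19.73
tool_pos: [0.4217, -0.4024, 0.0137]
tcp_rot: [-0.124, 3.139, -0.001]
wrist_force: [-0.1, 0.2, 3.7]
width: 0.505
grip_force: 53.5
```

{"name": "carry_out", "arguments": {"series": "0 0 0.03 0;0 0.01 0.04 0;0 0.03 0.04 0;0.005 0.05 0 0;0.005 0.05 0 0;0.005 0.05 0 0;0.005 0.05 0 0;0.005 0.05 0 0;0.005 0.05 0 0;0.005 0.05 0 -5.5;0.005 0.05 0 0;0.005 0.05 0 0;0.005 0.05 0 0;0.005 0.05 0 0;0.005 0.05 0 0;0.005 0.03 0 0;0.004 0.005 0 0;0 0 0 0;0 0 0 0"}}

```text
time: 22.1
tool_pos: [0.49, 0.2715, 0.123]
tcp_rot: [-0.028, -3.14, 0.001]
wrist_force: [-0.2, -0.2, -1.8]
width: 0.503
grip_force: 53.0
```

```bash
cat > held.py <<'E'
from h import *
C=cam("wrist");W=cloud(C);s=bot.read_state()["tool_pos"];print(s)
g=(abs(W[...,0]-s[0])<.07)&(abs(W[...,1]-s[1])<.0235)&(abs(W[...,2]-s[2]-.0075)<.004)
print(g.sum(),box(W[g]),np.median(W[g],0)); import sys;cv2.imwrite("pics/%s.png"%sys.argv[1],C[0])
E
python3 held.py w5
```

```text
[0.49014166 0.27152633 0.12312635]
18249 (array([0.49012723, 0.27140292]), 91.1, 46.9, -1.0) [0.48110165 0.27116823 0.13213049]
```

View pics/w5.png

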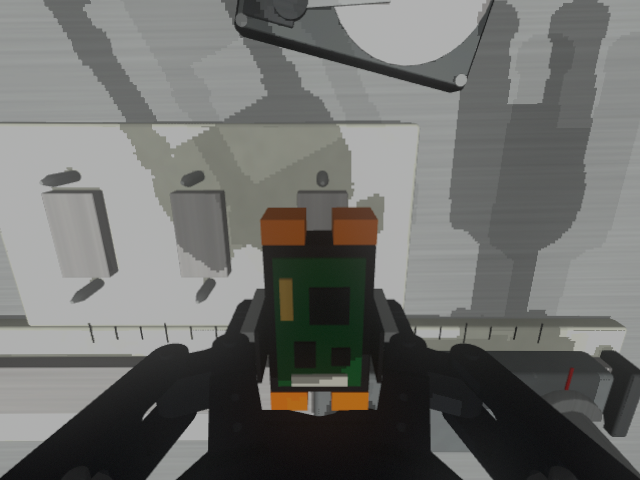

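The orange-ended carrier hangs centred and square in the jaws (320,320). Aligning above nest2.

{"name": "carry_out", "arguments": {"series": "-0.0045 0.0015 -0.02 0;0 0 -0.02 0;0 0 -0.015 0;0 0 0 0;0 0 0 0;0 0 0 0"}}

```text
time: 22.9
tool_pos: [0.4869, 0.2747, 0.0695]
tcp_rot: [0.027, 3.14, 0.001]
wrist_force: [0.6, 0.0, -1.1]
width: 0.503
grip_force: 53.0
```

{"name": "carry_out", "arguments": {"series": "-0.0013 -0.0016 0 0;0 0 -0.005 0;0 0 -0.005 0;0 0 -0.005 0;0 0 0 0;0 0 0 0"}}

```text
time: 23.65
tool_pos: [0.4847, 0.2728, 0.0534]
tcp_rot: [-0.026, -3.141, 0.0]
wrist_force: [-0.4, 0.3, -1.0]
width: 0.504
grip_force: 53.0
```

{"name": "carry_out", "arguments": {"series": "0.0006 0 -0.004 0;0 0 -0.004 0;0 0 -0.003 0;0 0 0 0;0 0 0 0"}}

```text
time: 24.28
tool_pos: [0.4853, 0.2727, 0.0425]
tcp_rot: [-0.026, -3.141, 0.0]
wrist_force: [0.5, 0.2, -1.1]
width: 0.504
grip_force: 53.1
```

{"name": "carry_out", "arguments": {"series": "0 0 -0.0005 0;0 0 0 0;0 0 0 0;0 0 0.03 0;0 0 0.05 0;0 -0.01 0.06 0;0 -0.04 0.05 0;0 -0.03 0 0;0 0 0 0", "jaw": 1}}

```text
time: 25.4
tool_pos: [0.4857, 0.1924, 0.232]
tcp_rot: [0.03, 3.139, 0.001]
wrist_force: [1.2, 0.5, -0.3]
width: 1.001
grip_force: 0.0
```

```bash
python3 look.py w6 | grep -v "\[0, 0, 0, 0\]"
```

```text
72536 c [0.5464 0.1246] (452.5, 275.1, 89.0) z 0.0183 px [289. 247.] red/or/gr/bl [0, 892, 0, 0]
```

```bash
cat > seat.py <<'E'
from h import *
C=cam("wrist");W=cloud(C)
for y in (.103,.188,.273):
    g=(abs(W[...,0]-.485)<.06)&(abs(W[...,1]-y)<.035)&(W[...,2]>.0465)&(W[...,2]<.06)
    if g.sum()>300: print(y,g.sum(),box(W[g]),np.median(W[g][:,2]))
E
python3 seat.py
```

```text
0.273 4268 (array([0.48551007, 0.27232477]), 91.2, 45.1, -1.1) 0.050900495369250315
```

{"name": "carry_out", "arguments": {"series": "0 -0.06 0.03 0;0 -0.06 0.03 0;0 -0.06 0 0;0 -0.06 0 0;0 -0.06 0 0;0 -0.06 0 0;0 -0.06 0 0;0 -0.06 0 0;0 -0.06 0 0;0 -0.02 0 0;0 0 0 0;0 0 0 0"}}

```text
time: 27.0
tool_pos: [0.4857, -0.3564, 0.2861]
tcp_rot: [-0.024, -3.141, -0.003]
wrist_force: [-0.1, -0.2, -0.1]
width: 1.006
grip_force: 0.0
```

```bash
python3 look.py w7 | grep -v "\[0, 0, 0, 0\]"
```

```text
3162 c [ 0.4277 -0.526 ] (90.3, 43.5, -25.1) z 0.0225 px [168. 144.] red/or/gr/bl [2875, 91, 0, 0]
3330 c [ 0.4376 -0.1792] (89.1, 45.1, 2.7) z 0.0267 px [475. 148.] red/or/gr/bl [0, 86, 1632, 0]
2218 c [ 0.5712 -0.3892] (90.7, 43.1, 7.9) z 0.0231 px [294. 261.] red/or/gr/bl [0, 55, 0, 398]
1997 c [ 0.6016 -0.5277] (90.5, 43.4, -4.5) z 0.023 px [186. 281.] red/or/gr/bl [1740, 66, 0, 0]
1734 c [ 0.6264 -0.2356] (91.6, 45.1, 81.8) z 0.0231 px [408. 296.] red/or/gr/bl [1496, 64, 0, 0]
1277 c [ 0.7349 -0.2876] (180.1, 23.1, 74.3) z 0.0241 px [350. 363.] red/or/gr/bl [0, 0, 0, 929]
```

{"name": "carry_out", "arguments": {"series": "0.043 -0.016 -0.03 9;0.0425 -0.0168 -0.05 0;0 0 -0.06 0;0 0 -0.06 0;0 0 -0.04 0;0 0 -0.015 0;0 0 0 0;0 0 0 0"}}

```text
time: 28.05
tool_pos: [0.5694, -0.3904, 0.0385]
tcp_rot: [-0.221, 3.13, -0.005]
wrist_force: [0.5, -0.1, 0.4]
width: 1.001
grip_force: 0.0
```

{"name": "carry_out", "arguments": {"series": "0.001 0.001 -0.009 0;0 0 -0.007 0;0 0 0 0;0 0 0 0"}}

```text
time: 28.55
tool_pos: [0.5684, -0.3886, 0.0194]
tcp_rot: [0.22, -3.134, -0.0]
wrist_force: [0.7, -0.2, -0.3]
width: 1.001
grip_force: 0.0
```

{"name": "carry_out", "arguments": {"series": "0.003 -0.0005 -0.003 0;0 0 -0.002 0;0 0 0 0;0 0 0 0;0 0 0 0;0 0 0 0;0 0 0 0", "jaw": -1, "grip_force": 50}}

```text
time: 29.42
tool_pos: [0.5714, -0.3891, 0.0144]
tcp_rot: [0.22, -3.134, -0.0]
wrist_force: [-0.3, 0.2, -1.8]
width: 0.499
grip_force: 53.7
```

{"name": "carry_out", "arguments": {"series": "0 0 0.03 0;0 0.01 0.04 0;-0.005 0.03 0.04 0;-0.009 0.05 0 0;-0.009 0.05 0 0;-0.009 0.05 0 0;-0.009 0.05 0 -9;-0.009 0.05 0 0;-0.009 0.05 0 0;-0.009 0.05 0 0;-0.009 0.05 0 0;-0.008 0.04 0 0;-0.004 0.012 0 0;0 0 0 0;0 0 0 0"}}

```text
time: 31.3
tool_pos: [0.4828, 0.1018, 0.1245]
tcp_rot: [0.028, 3.141, -0.001]
wrist_force: [0.2, -0.0, -1.4]
width: 0.498
grip_force: 53.6
```

```bash
python3 held.py w8; python3 -c "
from h import *;print(bot.read_state()['tcp_rot'],bot.read_state()['width'])"
```

```text
[0.48285519 0.10175181 0.124547  ]
19114 (array([0.48242548, 0.10153697]), 91.2, 47.0, -1.4) [0.47405651 0.10150438 0.13312773]
[ 2.84278860e-02  3.14137926e+00 -7.14895521e-04] 0.4977668032947481
```

{"name": "carry_out", "arguments": {"series": "0 0.0012 -0.02 0;0 0 -0.02 0;0 0 -0.015 0;0 0 0 0;0 0 0 0;0 0 0 0"}}

```text
time: 32.1
tool_pos: [0.4834, 0.1041, 0.0705]
tcp_rot: [0.027, 3.14, 0.0]
wrist_force: [-0.2, -0.5, -1.4]
width: 0.504
grip_force: 53.5
```

{"name": "carry_out", "arguments": {"series": "-0.0005 -0.0011 0 0;0 0 -0.005 0;0 0 -0.005 0;0 0 -0.005 0;0 0 0 0;0 0 0 0"}}

```text
time: 32.85
tool_pos: [0.482, 0.103, 0.0545]
tcp_rot: [-0.026, -3.141, 0.0]
wrist_force: [0.6, 0.3, -2.1]
width: 0.502
grip_force: 53.6
```

{"name": "carry_out", "arguments": {"series": "0.0006 0 -0.004 0;0 0 -0.004 0;0 0 -0.003 0;0 0 0 0;0 0 0 0"}}

```text
time: 33.48
tool_pos: [0.4827, 0.103, 0.0436]
tcp_rot: [0.027, 3.141, 0.0]
wrist_force: [0.6, 0.4, -1.9]
width: 0.503
grip_force: 53.6
```

{"name": "carry_out", "arguments": {"series": "0 0 -0.001 0;0 0 0 0;0 0 0 0;0 0 0.03 0;0 0 0.05 0;-0.01 0.01 0.06 0;-0.02 0.05 0.05 0;-0.01 0.03 0.02 0;0 0 0 0;0 0 0 0", "jaw": 1}}

```text
time: 34.72
tool_pos: [0.4452, 0.185, 0.2444]
tcp_rot: [-0.025, -3.141, 0.001]
wrist_force: [-0.6, -0.6, -0.7]
width: 1.0
grip_force: 0.0
```

```bash
python3 seat.py
python3 - <<'E'
from h import *
C=cam("top");W=cloud(C)
cv2.imwrite("pics/top1.png",C[0])
k=(abs(W[...,0]-.616)<.045)&(abs(W[...,1]-.294)<.045)&(W[...,2]>.097)&(W[...,2]<.112)
q,l=cv2.connectedComponents(k.astype(np.uint8))
for i in range(1,q):
    if (l==i).sum()>30: print((l==i).sum(),box(W[l==i]))
E
```

```text
0.103 3513 (array([0.48183881, 0.1024275 ]), 90.8, 44.5, -0.9) 0.0509391395850341
0.273 3562 (array([0.48534506, 0.27193924]), 91.7, 44.5, -0.9) 0.05100097104917589
202 (array([0.61274707, 0.29335788]), 59.5, 18.6, -15.2)
```

View pics/top1.png

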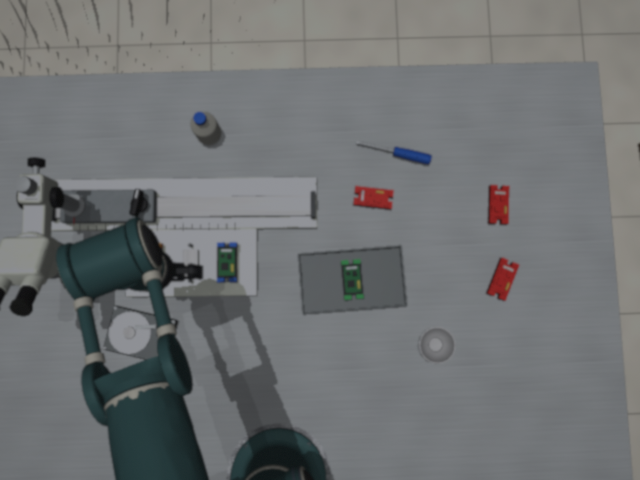

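Both waiting carriers are seated, and the finished one is in the tray at (352,280). Back to the knob.

{"name": "carry_out", "arguments": {"series": "0.05 0.03 0 -6;0.05 0.03 0 -6;0.045 0.03 0 0;0.026 0.0188 0 0;0 0 -0.05 0;0 0 -0.05 0;0 0 -0.03 0;0 0 0 0;0 0 0 0"}}

```text
time: 35.95
tool_pos: [0.6175, 0.2939, 0.1157]
tcp_rot: [0.356, 3.121, 0.0]
wrist_force: [-1.0, -0.0, 0.6]
width: 0.998
grip_force: 0.0
```

{"name": "carry_out", "arguments": {"series": "-0.0013 0 -0.012 0;0 0 -0.01 0;0 0 0 0;0 0 0 0;0 0 0 0;0 0 0 0;0 0 0 0", "jaw": -1, "grip_force": 60}}

```text
time: 36.83
tool_pos: [0.6151, 0.2943, 0.0932]
tcp_rot: [-0.355, -3.121, 0.0]
wrist_force: [-2.0, -0.8, 0.4]
width: 0.177
grip_force: 61.3
```

{"name": "carry_out", "arguments": {"series": "-0.0001 -0.005 0 0;-0.0002 -0.01 0 0;-0.0002 -0.01 0 0;-0.0002 -0.01 0 0;-0.0002 -0.01 0 0;-0.0002 -0.01 0 0;-0.0002 -0.01 0 0;-0.0002 -0.01 0 0;-0.0002 -0.01 0 0;-0.0002 -0.01 0 0;-0.0002 -0.01 0 0;-0.0002 -0.01 0 0;-0.0002 -0.01 0 0;-0.0002 -0.01 0 0;-0.0002 -0.01 0 0;-0.0002 -0.01 0 0;-0.0002 -0.01 0 0;-0.0001 -0.008 0 0;0 0 0 0;0 0 0 0"}}

```text
time: 39.33
tool_pos: [0.6121, 0.1205, 0.0932]
tcp_rot: [0.355, 3.121, -0.002]
wrist_force: [-2.6, -1.7, 3.9]
width: 0.169
grip_force: 61.9
```

Run:
```python
from h import *
print(bot.read_state()["tool_pos"],bot.read_state()["wrist_force"])
import numpy as np
# column/head geometry: compare with initial w1 cloud via the scene camera
C=cam("scene");cv2.imwrite("pics/scene1.png",C[0]);W=cloud(C)
g=(W[...,2]>.3)&(W[...,2]<.4)&(abs(W[...,0]-.5)<.2)&(W[...,1]<.45)&(W[...,1]>.15)
print(g.sum(),np.percentile(W[g],[1,50,99],axis=0).round(3))
# original scene picture: microscope vs now by template shift along the rail: index mark
cv2.imwrite("pics/crop2.png",cv2.resize(C[0][150:310,370:570],(800,640-40),interpolation=3))
```

```text
[0.61207236 0.12047025 0.09320878] [-2.62516354 -1.6502523   3.90107934]
1842 [[0.389 0.155 0.3  ]
 [0.444 0.279 0.32 ]
 [0.636 0.314 0.36 ]]
```

View pics/crop2.png

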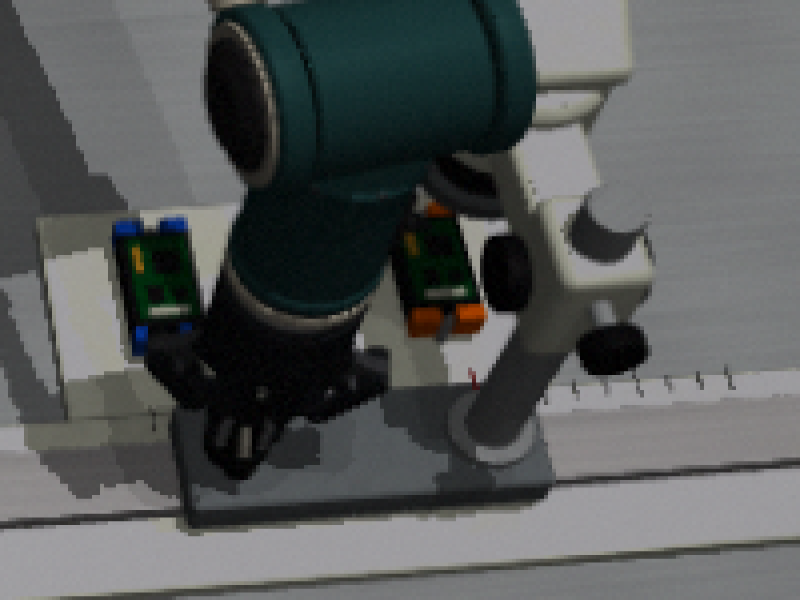

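The microscope stands beside the orange-ended carrier, its index mark in line with it (crop (470,380)). Tightening now.

{"name": "carry_out", "arguments": {"series": "0 0 0 -8;0 0 0 -8;0 0 0 -8;0 0 0 -8;0 0 0 -8;0 0 0 -8;0 0 0 -8;0 0 0 -8;0 0 0 -8;0 0 0 -7;0 0 0 -6;0 0 0 0;0 0 0 0"}}

```text
time: 41.0
tool_pos: [0.6113, 0.1211, 0.0932]
tcp_rot: [-2.37, -2.062, 0.003]
wrist_force: [-4.7, -3.0, 7.2]
width: 0.176
grip_force: 62.2
```

{"name": "carry_out", "arguments": {"series": "0 0 0 0;0 0 0 0;0 0 0 0;0 0 0.03 0;0 0 0.05 0;0 -0.02 0.06 10;-0.02 -0.02 0.06 10;-0.02 -0.02 0.06 10;-0.02 -0.02 0.06 10;0 -0.02 0.04 10;0 0 0 10;0 0 0 10;0 0 0 0;0 0 0 0", "jaw": 1}}

```text
time: 42.75
tool_pos: [0.5554, 0.0251, 0.4417]
tcp_rot: [-0.763, -3.047, 0.0]
wrist_force: [-0.1, -0.2, 0.0]
width: 1.001
grip_force: 0.0
```

Run:
```python
from h import *
C=cam("wrist");W=cloud(C);cv2.imwrite("pics/w9.png",C[0])
k=(abs(W[...,0]-.612)<.045)&(abs(W[...,1]-.12)<.045)&(W[...,2]>.1)&(W[...,2]<.106)
q,l=cv2.connectedComponents(k.astype(np.uint8))
for i in range(1,q):
    if (l==i).sum()>60: print("knob",(l==i).sum(),box(W[l==i]))
g=(abs(W[...,0]-.6)<.06)&(abs(W[...,1]-.18)<.15)&(W[...,2]>.050)&(W[...,2]<.061)
g2=cv2.morphologyEx(g.astype(np.uint8),cv2.MORPH_OPEN,np.ones((3,3)))>0
print("carr",box(W[g&g2]))
for z0,z1 in((.17,.2),(.21,.26),(.26,.31)):
    h=(W[...,2]>z0)&(W[...,2]<z1)&(abs(W[...,0]-.48)<.05)&(abs(W[...,1]-.27)<.07);print(z0,h.sum(),np.percentile(W[h][:,1],[1,99]) if h.any() else 0)
print(bot.read_state()["tool_pos"])
```

```text
knob 465 (array([0.61175653, 0.12144172]), 59.7, 16.7, 82.0)
carr (array([0.61274261, 0.19854765]), 212.5, 76.7, 88.7)
0.17 123 [0.24239275 0.2511901 ]
0.21 2160 [0.22731275 0.25305288]
0.26 4904 [0.22685256 0.29404006]
[0.55535671 0.02512178 0.44168909]
```

View pics/w9.png

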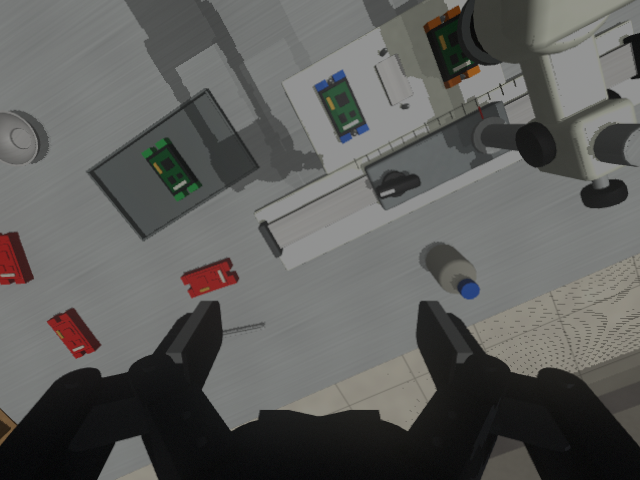

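The head's near edge is at y 0.227, so the lens axis is at 0.273, over the orange carrier at y 0.272. The knob is 5° past its tight starting angle, and nothing touches the robot.

```bash
python3 -c "
from h import *
print(bot.finish_job())"
```

```text
the job is handed in; nothing more can be done
None
```

I handed the job in, though it returned no verdict: the finished carrier lies flat in the tray, the orange- and blue-ended carriers are seated on nest2 and nest0, the lens is over the orange one and the clamp is turned past its starting tight position.

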